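Stand the blue gel cassette in the drying rack

TASK

Take the blue-framed gel cassette out of the grey stand and stand it on edge in the slot of the white drying rack that is marked blue, all the way down and not overhanging the rack's ends. Set it down rather than dropping it, since it has glass in it, and leave the orange and the green cassettes where they are.

Things in the scene. Friction and masses are not known exactly. Their poses are not given: they have to be found in the camera images.
- blue_mid (a point): a gel cassette standing on edge, 10 mm thick (its x), 100 mm wide (its y), 100 mm tall (its z), 80 to 170 g, glass window, blue frame; this point is its centre, 50 mm above its lower edge. Starts in one of the grey stand's two slots (70 mm apart, floor 12 mm above the table, walls 41 mm high); the upper half stands free to be gripped across its thickness.
- orange_mid (a point): a gel cassette standing on edge, 10 mm thick (its x), 100 mm wide (its y), 100 mm tall (its z), 80 to 170 g, glass window, orange frame; this point is its centre, 50 mm above its lower edge. It stays in the grey stand.
- green_mid (a point): a gel cassette standing on edge, 10 mm thick (its x), 100 mm wide (its y), 100 mm tall (its z), 80 to 170 g, glass window, green frame; this point is its centre, 50 mm above its lower edge. It stays in one slot of the white rack.
- blue_slot_floor (a point): slot to fill, with a blue floor strip and blue end tabs: one of the white rack's three parallel slots (70 mm apart, z up). This point: middle of its floor, 12 mm above the table. x runs across the slot, y along it. 13.5 mm wide up to 30 mm above the floor, then flaring to 30 mm at 41 mm. Rack 140 mm long along y; tabs rise 14 mm. Cassettes fit either way round, width along y.
There are look-alikes about, which are no part of the job. Several things look just like the part that bears blue_slot_floor: the one meant starts farthest to the robot's right.

How it is judged:
By the outcome, as a careful person would: the job done as asked, in the order asked, and still so for the second after the job is handed in, with the robot touching nothing.
It also fails if it takes over 40 s, if anything falls off the work surface, if the arm or the gripper's body presses on something with over 40 N, if the wrist force passes 120 N, or if a joint passes its speed limit or range.

ROBOT

A 6-joint arm with a two-finger parallel gripper is mounted at the origin on the work surface. World frame = base frame: x ahead of the robot, y to its left, z up, the work surface at z = 0. Lengths are in m, angles in rad, forces in N, time in s.
With the tool pointing down it reaches from about 0.4 to 0.925 m from the base axis. Payload 3.4 kg.
Tool frame: the origin (TCP) lies at the centre of the arm's flange, where the gripper is bolted on; the fingertips stand 173 mm ahead of it and the grasp point (between the pads) lies 155 mm ahead of it; z points along the fingers, y is the line along which they close (so a half turn about z gives the same grasp; the last joint's range is limited). The gripper opens to 85 mm and grips with 20 to 120 N. Pads are 22 mm wide; open, the fingers measure 114 mm over their backs; the gripper's body (76 mm by 85 mm) begins 54 mm behind the grasp point. The pads swing forward as they close: fully open they stand 13 mm farther back than shut.
Start: joints at [1.04, 0.307, 1.506, -0, 1.328, -0.073], TCP at [0.254, 0.516, 0.405] pointing down, gripper open.
Joint ranges: [-3.12, 3.12], [-1.05, 2.28], [0.14, 2.33], [-1.42, 4.57], [0.1, 2.73], [-2.68, 2.68]. Speed limits (rad/s): [2.57, 2.57, 3.14, 3.14, 3.14, 3.14].

INTERFACE

Orientations are given as a unit quaternion [w, x, y, z].
In Python, from workcell import r, viewer gives the robot as it stands.
- The arm moves only by the tool carry_out, never from a script. Its argument "moves" is a list of rows, each an object of numbers: "x", "y", "z": the shift along the tool's x, y, z as a fraction of full scale; "ax", "ay", "az": the turn, a rotation vector about the tool's x, y, z as a fraction of full scale. A call has 1 to 5 rows; each row shifts and turns the commanded pose from where the row before left it, along the tool's axes as they then stand; what a row does not reach is not made up. Full scale, the value 1, is 0.3 m for a shift and 30 degrees for a turn. A row lasts 1/12 s, in which the tool goes at most 41.7 mm and 7.16 degrees, less where a joint would pass 70% of its speed; a pose out of reach is approached as far as the arm can. A call with a number of a shift or a turn outside -1 to 1 is refused whole. A call with a gripper value outside its range is refused whole. "fingers" is the opening, from 0 (shut) to 1 (fully open), set as the call begins (left out, the last holds). The fingers move at their own pace and stop on an object; "force" is the grip in N (left out, the last holds). Time passes only in rows, so rows that do not move let the fingers close. It gives the time, the measured TCP pose, the force, the opening and the grip force at its end, in the units of the state.
- r.sense(): the state, without advancing time (a new reading comes with each control period).
- viewer.grab_frame(name): name is "scene" or "top" or "wrist"; returns a dict with "image" (420x560x3 uint8, red, green, blue), "vfov" (degrees; the focal length in pixels is half the picture's height over the tangent of half this angle, whatever the lens; pixels are square), "cx", "cy" (the principal point, pixels), "R" (3x3) and "t" (3): a world point X has camera coordinates R X + t. Camera axes: x right, y down, z forward; pixel columns grow to the right and rows downward; lengths in m; the calibration is good to about 2 mm. A picture is of the moment at which its call begins. There is no depth.
- r.close_job(): hands the job in; it is judged then, once.
The state is a dict: "t": time; "q": joint angles; "qd": joint speeds; "joint_efforts": joint torques, N m; "tool_pos": TCP position; "tcp_rot": TCP orientation; "wrist_force": force on the tool from outside, world axes, zero at the start; "ft_torque": the same for the moment, N m; "opening": finger opening in m; "gripper_force": force on a finger pad.
Only numpy, scipy, OpenCV 4.12 (cv2) and the standard library are available. Lean on these libraries where they do the work, as an engineer would, in place of code of your own. Each camera call takes 0.05 s, during which the arm holds its last target. There are 200 camera calls.

## Working session

There is one attempt and no reset: what is moved stays moved. The work goes in short steps, Python scripts to look and compute and a tool call to move; the robot and the scene stay as the last step left them, time stands still between calls to the robot, and variables do not carry over. Pictures are saved under pics/ and viewed, at most 10 in all, crops included, and the job is handed in when it is done.

Besides the shell and the picture viewer there is one more tool, called as name(argument=value, ...) on one line, values as JSON. carry_out: Moves the arm, as the interface text tells. Shift numbers are shares of 0.3 m and turn numbers shares of 30 degrees, none past 1 either way. Its arguments: {"type":"object","properties":{"moves":{"type":"array","items":{"type":"object","properties":{"x":{"type":"number"},"y":{"type":"number"},"z":{"type":"number"},"ax":{"type":"number"},"ay":{"type":"number"},"az":{"type":"number"}}}},"fingers":{"type":"number"},"force":{"type":"number"}},"required":["moves"]}

```bash
mkdir -p pics; ls; python3 - <<'E'
from workcell import r, viewer
import cv2,pickle
d={}
for n in("scene","top"):
    f=viewer.grab_frame(n);d[n]=f;cv2.imwrite(f"pics/{n}0.png",f["image"][...,::-1]);print(n,f["vfov"],f["cx"],f["cy"],f["R"],f["t"])
pickle.dump(d,open("f0.pkl","wb"))
print(r.sense())
E
```

```text
pics
scene 52.54784699156055 278.8529608527615 209.32074374271173 [[-0.00425757  0.99997029 -0.00642662]
 [ 0.75474789 -0.00100259 -0.65601419]
 [-0.65600114 -0.0076435  -0.7547212 ]] [-0.0553713  -0.33997493  1.15991648]
top 56.8643384393809 281.92681986251824 206.5475653540306 [[ 0.0020035  -0.99999671  0.00160308]
 [-0.98938633 -0.00221516 -0.14529206]
 [ 0.14529514 -0.00129497 -0.98938751]] [0.06583581 0.53718824 0.70581629]
{'t': 0.1, 'q': array([ 1.04050166e+00,  3.07491521e-01,  1.50757395e+00,  7.40196203e-06,
        1.32837791e+00, -7.34859099e-02]), 'qd': array([ 0.00192625, -0.00070919, -0.00435666,  0.00024451, -0.00140546,
        0.0006518 ]), 'joint_efforts': array([ 1.44089576e-03, -4.58531857e+01, -2.52607316e+01,  2.38367084e-04,
        5.44676281e-03, -1.31351459e-05]), 'tool_pos': array([0.2534779 , 0.51576235, 0.4038649 ]), 'tcp_rot': array([-2.78564118e-04,  2.26424403e-01,  9.74028302e-01, -8.82448373e-04]), 'wrist_force': array([-0.44976819,  0.69842208, -0.52474154]), 'ft_torque': array([0.00109924, 0.01483554, 0.0360328 ]), 'gripper_force': 0.0, 'opening': 0.08539952037877742}
```

View pics/scene0.png

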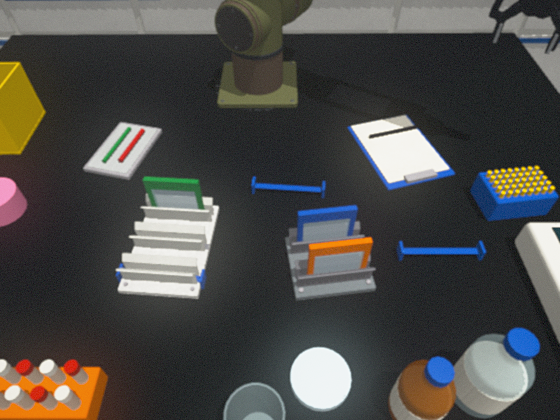

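View pics/top0.png

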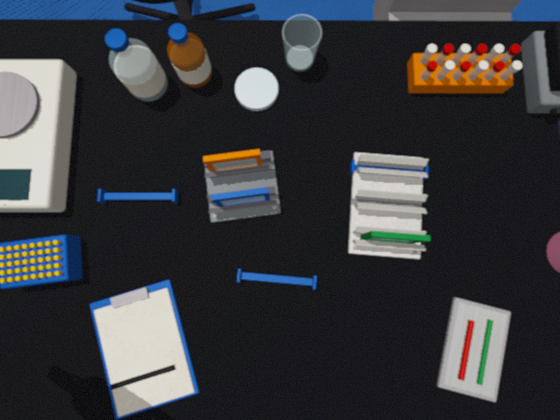

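The scene view faces the robot, so image left is the robot's right. There are three blue strips with end tabs:
- Scene (288,187), top (277,279): loose on the table.
- Scene (441,250), top (137,196): loose on the table.
- Scene (160,275), top (390,168): on the white rack.

The rack's strip fits because it is farthest to the robot's right and sits in the white rack. The blue cassette is at top (241,195) and scene (328,222). I'll confirm in an enlarged crop.

```bash
cat > h.py <<'E'
import numpy as np,cv2
def K(f): 
    F=f["image"].shape[0]/2/np.tan(np.radians(f["vfov"]/2)); return np.array([[F,0,f["cx"]],[0,F,f["cy"]],[0,0,1]])
def ray(f,p,z):
    R=np.array(f["R"]);t=np.array(f["t"]);C=-R.T@t
    d=R.T@np.linalg.solve(K(f),[p[0],p[1],1]); return C+d*(z-C[2])/d[2]
def proj(f,X):
    u=K(f)@(np.array(f["R"])@np.array(X)+f["t"]); return u[:2]/u[2]
def blobs(f,hlo,hhi,s=110,v=40,amin=15,roi=None):
    h=cv2.cvtColor(f["image"],cv2.COLOR_RGB2HSV); m=cv2.inRange(h,(hlo,s,v),(hhi,255,255))
    if roi: k=np.zeros_like(m);k[roi[1]:roi[3],roi[0]:roi[2]]=1;m=m*k
    c,_=cv2.findContours(m,cv2.RETR_EXTERNAL,cv2.CHAIN_APPROX_NONE)
    return [x for x in c if cv2.contourArea(x)>=amin]
E
python3 - <<'E'
import pickle,cv2
from h import *
d=pickle.load(open("f0.pkl","rb"));f=d["top"]
cv2.imwrite("pics/crop_top.png",cv2.resize(f["image"][140:270,195:445,::-1],None,fx=3.2,fy=3.2,interpolation=cv2.INTER_CUBIC))
for n,roi in(("top",(195,140,445,270)),("scene",(100,170,390,300))):
    for c in blobs(d[n],105,130,amin=4,roi=roi): print(n,cv2.contourArea(c),np.round(cv2.boxPoints(cv2.minAreaRect(c)),1).tolist())
f=d["top"];print(-np.array(f["R"]).T@f["t"])
E
```

```text
top 4.5 [[237.0, 268.0], [242.0, 268.0], [242.0, 269.0], [237.0, 269.0]]
top 435.5 [[210.39999389648438, 194.3000030517578], [267.70001220703125, 186.60000610351562], [269.3999938964844, 199.6999969482422], [212.10000610351562, 207.3000030517578]]
top 4.0 [[423.20001220703125, 178.39999389648438], [428.3999938964844, 175.8000030517578], [429.20001220703125, 177.39999389648438], [424.0, 180.0]]
top 144.0 [[349.0, 159.0], [429.0, 159.0], [429.0, 174.0], [349.0, 174.0]]
scene 24.5 [[114.4000015258789, 272.3999938964844], [118.80000305175781, 271.29998779296875], [121.0999984741211, 280.5], [116.5999984741211, 281.6000061035156]]
scene 71.0 [[196.0, 270.0], [205.0, 270.0], [205.0, 288.0], [196.0, 288.0]]
scene 10.0 [[117.9000015258789, 263.70001220703125], [121.80000305175781, 262.3999938964844], [123.0, 266.0], [119.0999984741211, 267.29998779296875]]
scene 899.0 [[293.8999938964844, 210.0], [356.79998779296875, 203.60000610351562], [359.8999938964844, 234.0], [297.0, 240.39999389648438]]
scene 517.0 [[250.1999969482422, 193.8000030517578], [251.1999969482422, 174.8000030517578], [325.6000061035156, 179.10000610351562], [324.5, 198.10000610351562]]
scene 65.0 [[374.5, 170.3000030517578], [378.20001220703125, 167.8000030517578], [391.5, 187.6999969482422], [387.79998779296875, 190.1999969482422]]
[0.42880312 0.06793956 0.77626947]
```

View pics/crop_top.png

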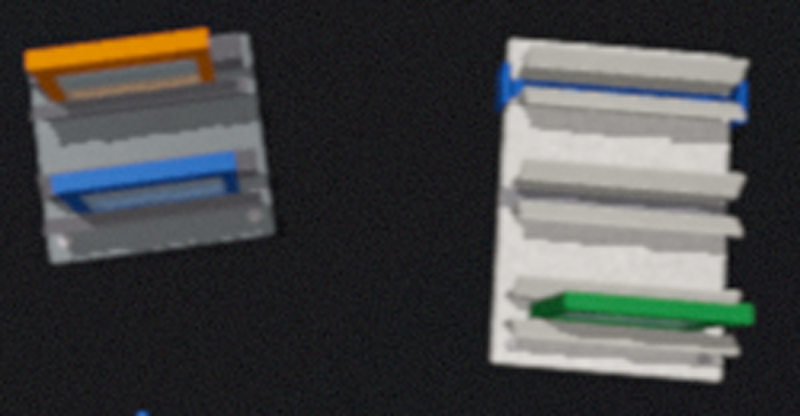

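The crop confirms it. The blue strip runs along the rack's far (upper) slot, with tabs at top pixels (353,167) and (426,171); green stands in the near slot and the middle slot is empty. The blue cassette's bright top edge runs from (211,198) to (269,190), with orange behind it. Next I'll measure.

```bash
python3 - <<'E'
import pickle
from h import *
d=pickle.load(open("f0.pkl","rb"));f=d["top"]
for nm,a,b,z,v in(("blue",105,130,.112,150),("orange",5,20,.112,190),("green",50,80,.112,100)):
    for c in blobs(f,a,b,v=v,amin=60,roi=(195,140,445,270)):
        bx=cv2.boxPoints(cv2.minAreaRect(c)); w=np.array([ray(f,p,z) for p in bx])[:,:2]
        print(nm,cv2.contourArea(c),np.round(bx,1).tolist(),np.round(w,4).tolist(),"mid",w.mean(0).round(4))
for nm,p in(("tabL",(353,167)),("tabR",(426,171))): print(nm,ray(f,p,.019).round(4))
cr=lambda x,y:(195+x/3.2,140+y/3.2)
for p in((509,38),(490,363),(720,381)):print("plate",ray(f,cr(*p),.008).round(4))
for p in((523,50),(748,60),(523,90),(745,107),(520,163),(746,174),(518,205),(742,220)): print("lip",p,ray(f,cr(*p),.053).round(4))
E
```

```text
blue 274.0 [[210.39999389648438, 194.3000030517578], [267.70001220703125, 186.60000610351562], [268.3999938964844, 192.3000030517578], [211.10000610351562, 200.0]] [[0.5476, 0.1915], [0.5614, 0.092], [0.5513, 0.0906], [0.5376, 0.1899]] mid [0.5495 0.141 ]
orange 237.0 [[202.5, 156.10000610351562], [258.70001220703125, 148.8000030517578], [259.3999938964844, 153.89999389648438], [203.1999969482422, 161.3000030517578]] [[0.616, 0.2074], [0.6296, 0.1084], [0.6201, 0.1071], [0.6066, 0.2059]] mid [0.6181 0.1572]
green 281.0 [[370.6000061035156, 237.3000030517578], [371.1000061035156, 231.0], [429.29998779296875, 235.0], [428.8999938964844, 241.1999969482422]] [[0.4735, -0.0849], [0.4842, -0.086], [0.4776, -0.1856], [0.467, -0.1843]] mid [ 0.4756 -0.1352]
tabL [ 0.6204 -0.0753  0.019 ]
tabR [ 0.6126 -0.2213  0.019 ]
plate [ 0.655  -0.0804  0.008 ]
plate [ 0.4487 -0.0635  0.008 ]
plate [ 0.438  -0.2045  0.008 ]
lip (523, 50) [ 0.6343 -0.0799  0.053 ]
lip (748, 60) [ 0.6284 -0.2148  0.053 ]
lip (523, 90) [ 0.6096 -0.0792  0.053 ]
lip (745, 107) [ 0.5996 -0.2115  0.053 ]
lip (520, 163) [ 0.5653 -0.0763  0.053 ]
lip (746, 174) [ 0.5589 -0.21    0.053 ]
lip (518, 205) [ 0.5401 -0.0744  0.053 ]
lip (742, 220) [ 0.5314 -0.2061  0.053 ]
```

```bash
cat >> h.py <<'E'
from scipy.spatial.transform import Rotation as Ro
def go(s,pos,yaw):
    "turn still to make (frac) and shift (frac) in tool axes, once turned so that tool y heads at yaw deg and z points down"
    q=np.array(s["tcp_rot"]);A=Ro.from_quat(q[[1,2,3,0]]).as_matrix()
    c,n=np.cos(np.radians(yaw)),np.sin(np.radians(yaw)); y=np.array([c,n,0]);z=np.array([0,0,-1.]);T=np.stack([np.cross(y,z),y,z],1)
    rv=np.degrees(Ro.from_matrix(A.T@T).as_rotvec())/30; d=np.array(pos)-s["tool_pos"]
    print("turn",rv.round(3),"shift after",(T.T@d/.3).round(4),"shift now",(A.T@d/.3).round(4))
E
python3 -c "
from workcell import r
from h import *
go(r.sense(),[.6165,-.148,.42],-4)"
```

```text
turn [-3.000e-03  2.000e-03  2.261e+00] shift after [-2.1227  1.3615 -0.0538] shift now [-2.0619 -1.452  -0.0514]
```

carry_out(moves=[{"az": 0.226},{"az": 0.226},{"az": 0.226},{"az": 0.226},{"az": 0.226}], fingers=0.6)

```text
$.moves[0]: bad value
```

carry_out(moves=[{"az": 0.226},{"az": 0.226},{"az": 0.226},{"az": 0.226},{"az": 0.226}])

```text
$.moves[0]: bad value
```

```bash
python3 -c "
from workcell import r
from h import *
go(r.sense(),[.6165,-.148,.42],-4)"
```

```text
turn [-3.000e-03  2.000e-03  2.261e+00] shift after [-2.1227  1.3615 -0.0538] shift now [-2.0619 -1.452  -0.0514]
```

carry_out(moves=[{"x": 0,"y": 0,"z": 0,"ax": 0,"ay": 0,"az": 0.226},{"x": 0,"y": 0,"z": 0,"ax": 0,"ay": 0,"az": 0.226},{"x": 0,"y": 0,"z": 0,"ax": 0,"ay": 0,"az": 0.226},{"x": 0,"y": 0,"z": 0,"ax": 0,"ay": 0,"az": 0.226},{"x": 0,"y": 0,"z": 0,"ax": 0,"ay": 0,"az": 0.226}], fingers=0.6)

```text
t: 0.52
tool_pos: [0.2535, 0.5158, 0.4041]
tcp_rot: [0.0, 0.503, 0.864, -0.001]
wrist_force: [0.8, 0.6, -0.3]
opening: 0.0509
gripper_force: 0.0
```

carry_out(moves=[{"x": 0,"y": 0,"z": 0,"ax": 0,"ay": 0,"az": 0.226},{"x": 0,"y": 0,"z": 0,"ax": 0,"ay": 0,"az": 0.226},{"x": 0,"y": 0,"z": 0,"ax": 0,"ay": 0,"az": 0.226},{"x": 0,"y": 0,"z": 0,"ax": 0,"ay": 0,"az": 0.226},{"x": 0,"y": 0,"z": 0,"ax": 0,"ay": 0,"az": 0.226}])

```text
t: 0.93
tool_pos: [0.2535, 0.5159, 0.4041]
tcp_rot: [0.0, 0.733, 0.68, -0.001]
wrist_force: [0.0, 0.1, -0.8]
opening: 0.0516
gripper_force: 0.0
```

```bash
python3 -c "
from workcell import r
from h import *
go(r.sense(),[.6165,-.148,.42],-4)"
```

```text
turn [-0.001  0.002 -0.01 ] shift after [-2.1231  1.3613 -0.0529] shift now [-2.1158  1.3727 -0.0513]
```

carry_out(moves=[{"x": -0.106,"y": 0.068,"z": -0.003,"ax": 0,"ay": 0,"az": 0},{"x": -0.106,"y": 0.068,"z": -0.003,"ax": 0,"ay": 0,"az": 0},{"x": -0.106,"y": 0.068,"z": -0.003,"ax": 0,"ay": 0,"az": 0},{"x": -0.106,"y": 0.068,"z": -0.003,"ax": 0,"ay": 0,"az": 0},{"x": -0.106,"y": 0.068,"z": -0.003,"ax": 0,"ay": 0,"az": 0}])

```text
t: 1.35
tool_pos: [0.3446, 0.3488, 0.4088]
tcp_rot: [0.0, 0.731, 0.683, -0.0]
wrist_force: [2.0, 0.5, -0.2]
opening: 0.051
gripper_force: 0.0
```

carry_out(moves=[{"x": -0.106,"y": 0.068,"z": -0.003,"ax": 0,"ay": 0,"az": 0},{"x": -0.106,"y": 0.068,"z": -0.003,"ax": 0,"ay": 0,"az": 0},{"x": -0.106,"y": 0.068,"z": -0.003,"ax": 0,"ay": 0,"az": 0},{"x": -0.106,"y": 0.068,"z": -0.003,"ax": 0,"ay": 0,"az": 0},{"x": -0.106,"y": 0.068,"z": -0.003,"ax": 0,"ay": 0,"az": 0}])

```text
t: 1.77
tool_pos: [0.4354, 0.1829, 0.4135]
tcp_rot: [-0.0, 0.731, 0.682, -0.0]
wrist_force: [0.7, -0.1, -0.9]
opening: 0.0514
gripper_force: 0.0
```

carry_out(moves=[{"x": -0.106,"y": 0.068,"z": -0.003,"ax": 0,"ay": 0,"az": 0},{"x": -0.106,"y": 0.068,"z": -0.003,"ax": 0,"ay": 0,"az": 0},{"x": -0.106,"y": 0.068,"z": -0.003,"ax": 0,"ay": 0,"az": 0},{"x": -0.106,"y": 0.068,"z": -0.003,"ax": 0,"ay": 0,"az": 0},{"x": -0.106,"y": 0.068,"z": -0.003,"ax": 0,"ay": 0,"az": 0}])

```text
t: 2.18
tool_pos: [0.5262, 0.0171, 0.4179]
tcp_rot: [-0.0, 0.731, 0.682, -0.0]
wrist_force: [0.3, 1.2, 0.3]
opening: 0.0514
gripper_force: 0.0
```

carry_out(moves=[{"x": -0.106,"y": 0.068,"z": -0.003,"ax": 0,"ay": 0,"az": 0},{"x": -0.106,"y": 0.068,"z": -0.003,"ax": 0,"ay": 0,"az": 0},{"x": -0.106,"y": 0.068,"z": -0.003,"ax": 0,"ay": 0,"az": 0},{"x": -0.106,"y": 0.068,"z": -0.003,"ax": 0,"ay": 0,"az": 0},{"x": -0.106,"y": 0.068,"z": -0.003,"ax": 0,"ay": 0,"az": 0}])

```text
t: 2.6
tool_pos: [0.617, -0.1485, 0.4221]
tcp_rot: [-0.001, 0.731, 0.682, -0.0]
wrist_force: [0.7, 0.6, -0.1]
opening: 0.0512
gripper_force: 0.0
```

```bash
python3 - <<'E'
from workcell import r,viewer
from h import *
import pickle
f=viewer.grab_frame("wrist");pickle.dump(f,open("w1.pkl","wb"))
cv2.imwrite("pics/wrist1.png",f["image"][...,::-1])
print("cam",-np.array(f["R"]).T@f["t"],f["R"],f["vfov"])
for nm,p in(("tabL",(.6204,-.0753,.019)),("tabR",(.6126,-.2213,.019))):print(nm,proj(f,p))
for c in blobs(f,105,130,amin=15):
    b=cv2.boundingRect(c);p=(b[0]+b[2]/2,b[1]+b[3]/2);print(b,ray(f,p,.019).round(4))
E
```

```text
cam [ 0.62183192 -0.07254985  0.39141031] [[ 0.9974984  -0.07067963 -0.00115625]
 [-0.06719012 -0.95307971  0.29516869]
 [-0.02196441 -0.29435261 -0.95544446]] 68.48412204880411
tabL [281.62066631 118.62077648]
tabR [283.65473407 236.41105473]
(512, 326, 48, 75) [ 0.9732 -0.4503  0.019 ]
(272, 117, 24, 129) [ 0.618  -0.1492  0.019 ]
(546, 99, 14, 78) [ 0.9371 -0.1196  0.019 ]
(53, 0, 45, 72) [0.4054 0.0252 0.019 ]
```

View pics/wrist1.png

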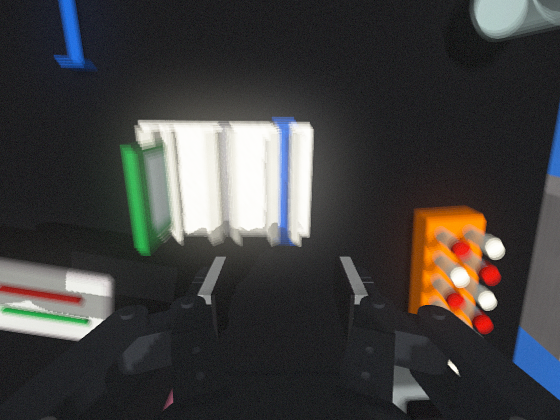

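The wrist view shows the blue strip from (284,118) to (287,245) down the rack's right-hand slot, nearly vertical in the picture. I'll fit its line and ends.

```bash
python3 - <<'E'
from h import *
import pickle
f=pickle.load(open("w1.pkl","rb"))
h=cv2.cvtColor(f["image"],cv2.COLOR_RGB2HSV); m=cv2.inRange(h,(105,110,40),(130,255,255))
P=[]
for v in range(112,250,4):
    u=np.where(m[v,255:310])[0]+255
    if len(u): 
        w=ray(f,(u.mean(),v),.012);P.append([*w[:2],u.min(),u.max(),v]);
        print(v,u.min(),u.max(),w[:2].round(4),"width mm",round(1e3*(ray(f,(u.max()+1,v),.012)-ray(f,(u.min(),v),.012))[0],1))
P=np.array(P);s=(P[:,4]>136)&(P[:,4]<226);k=np.polyfit(P[s,1],P[s,0],1);print("yaw",-np.degrees(np.arctan(k[0])),"x at y=-.1485",np.polyval(k,-.1485))
c=[c for c in blobs(f,105,130,amin=300) if 255<cv2.boundingRect(c)[0]<300][0]
b=cv2.boundingRect(c)
for z in(.0,.012,.014,.026):print(z,ray(f,(284,b[1]),z).round(4),ray(f,(287,b[1]+b[3]),z).round(4))
E
```

```text
120 273 295 [ 0.6231 -0.0771] width mm 27.1
124 278 287 [ 0.621  -0.0815] width mm 11.8
128 280 288 [ 0.6224 -0.0862] width mm 10.7
132 282 288 [ 0.6233 -0.0909] width mm 8.3
136 282 287 [ 0.6224 -0.0955] width mm 7.2
140 282 287 [ 0.6221 -0.1001] width mm 7.2
144 281 287 [ 0.6211 -0.1048] width mm 8.4
148 281 287 [ 0.6208 -0.1095] width mm 8.5
152 282 287 [ 0.6211 -0.1143] width mm 7.3
156 282 287 [ 0.6208 -0.1191] width mm 7.3
160 282 287 [ 0.6204 -0.124 ] width mm 7.3
164 282 287 [ 0.6201 -0.1289] width mm 7.4
168 282 287 [ 0.6198 -0.1338] width mm 7.4
172 282 287 [ 0.6194 -0.1387] width mm 7.4
176 281 287 [ 0.6184 -0.1437] width mm 8.7
180 281 286 [ 0.6175 -0.1487] width mm 7.5
184 281 286 [ 0.6171 -0.1538] width mm 7.5
188 281 286 [ 0.6168 -0.1589] width mm 7.5
192 281 286 [ 0.6164 -0.164 ] width mm 7.6
196 281 286 [ 0.616  -0.1692] width mm 7.6
200 281 286 [ 0.6157 -0.1745] width mm 7.6
204 281 286 [ 0.6153 -0.1797] width mm 7.6
208 281 286 [ 0.6149 -0.185 ] width mm 7.7
212 281 286 [ 0.6146 -0.1904] width mm 7.7
216 281 286 [ 0.6142 -0.1958] width mm 7.7
220 281 286 [ 0.6138 -0.2013] width mm 7.8
224 281 286 [ 0.6134 -0.2068] width mm 7.8
228 281 286 [ 0.613  -0.2123] width mm 7.8
232 281 286 [ 0.6127 -0.2179] width mm 7.9
236 281 286 [ 0.6123 -0.2235] width mm 7.9
240 281 289 [ 0.6139 -0.2293] width mm 11.9
244 290 292 [ 0.6214 -0.2356] width mm 4.0
yaw -4.763159883879463 x at y=-.1485 0.6180138088887007
0.0 [ 0.6233 -0.0738  0.    ] [ 0.6157 -0.2433  0.    ]
0.012 [ 0.6233 -0.0737  0.012 ] [ 0.6159 -0.2381  0.012 ]
0.014 [ 0.6233 -0.0737  0.014 ] [ 0.616  -0.2372  0.014 ]
0.026 [ 0.6232 -0.0737  0.026 ] [ 0.6161 -0.232   0.026 ]
```

```bash
python3 -c "
from workcell import r
from h import *
go(r.sense(),[.5495,.141,.36],7.9)"
```

```text
turn [ 0.007  0.013 -0.403] shift after [ 1.0088 -0.0989  0.2065] shift now [ 0.967  -0.3087  0.1992]
```

carry_out(moves=[{"x": 0,"y": 0,"z": 0,"ax": 0.003,"ay": 0.006,"az": -0.2015},{"x": 0,"y": 0,"z": 0,"ax": 0.004,"ay": 0.007,"az": -0.2015},{"x": 0.126,"y": -0.012,"z": 0.026,"ax": 0,"ay": 0,"az": 0},{"x": 0.126,"y": -0.012,"z": 0.026,"ax": 0,"ay": 0,"az": 0},{"x": 0.126,"y": -0.012,"z": 0.026,"ax": 0,"ay": 0,"az": 0}])

```text
t: 3.07
tool_pos: [0.5893, -0.0353, 0.3992]
tcp_rot: [-0.004, 0.656, 0.755, 0.001]
wrist_force: [0.9, 0.8, -0.8]
opening: 0.0513
gripper_force: 0.0
```

carry_out(moves=[{"x": 0.126,"y": -0.012,"z": 0.026,"ax": 0,"ay": 0,"az": 0},{"x": 0.126,"y": -0.012,"z": 0.026,"ax": 0,"ay": 0,"az": 0},{"x": 0.126,"y": -0.012,"z": 0.026,"ax": 0,"ay": 0,"az": 0},{"x": 0.126,"y": -0.012,"z": 0.026,"ax": 0,"ay": 0,"az": 0},{"x": 0.126,"y": -0.014,"z": 0.026,"ax": 0,"ay": 0,"az": 0}])

```text
t: 3.48
tool_pos: [0.5435, 0.1506, 0.3619]
tcp_rot: [-0.004, 0.655, 0.755, 0.001]
wrist_force: [0.7, 0.3, -0.2]
opening: 0.0514
gripper_force: 0.0
```

carry_out(moves=[{"x": 0,"y": 0,"z": 0,"ax": 0,"ay": 0,"az": 0},{"x": 0,"y": 0,"z": 0,"ax": 0,"ay": 0,"az": 0}])

```text
t: 3.65
tool_pos: [0.5433, 0.151, 0.3616]
tcp_rot: [-0.004, 0.654, 0.757, 0.0]
wrist_force: [-0.1, -0.6, 1.5]
opening: 0.0516
gripper_force: 0.0
```

```bash
python3 - <<'E'
from workcell import r,viewer
from h import *
import pickle
f=viewer.grab_frame("wrist");pickle.dump(f,open("w2.pkl","wb"))
cv2.imwrite("pics/wrist2.png",f["image"][...,::-1])
go(r.sense(),[.5495,.141,.243],7.9)
for p in((.5495,.141,.112),(.5563,.0915,.112),(.5427,.1905,.112)):print(proj(f,p))
for v in(110,130,150,180):
  for c in blobs(f,105,130,amin=150,v=v):
    b=cv2.boxPoints(cv2.minAreaRect(c));w=np.array([ray(f,p,.112) for p in b])[:,:2];print(v,np.round(b).tolist(),w.round(4).tolist(),w.mean(0).round(4))
E
```

```text
turn [-0.008 -0.012  0.012] shift after [-0.0312  0.014   0.3971] shift now [-0.0338  0.0154  0.3968]
[290.670857   237.71636994]
[289.6669658  295.30942625]
[291.80605367 172.5903423 ]
110 [[115.0, 300.0], [138.0, 170.0], [168.0, 175.0], [146.0, 306.0]] [[0.4162, 0.0659], [0.4333, 0.1765], [0.4551, 0.1759], [0.441, 0.0646]] [0.4364 0.1208]
110 [[281.0, 296.0], [284.0, 158.0], [298.0, 158.0], [296.0, 296.0]] [[0.5498, 0.0899], [0.5358, 0.2], [0.5458, 0.2013], [0.5613, 0.0914]] [0.5482 0.1457]
110 [[312.0, 66.0], [314.0, -1.0], [342.0, 0.0], [340.0, 67.0]] [[0.5448, 0.2612], [0.5397, 0.2986], [0.5569, 0.3005], [0.563, 0.2633]] [0.5511 0.2809]
110 [[-6.0, 24.0], [148.0, -3.0], [154.0, 31.0], [0.0, 59.0]] [[0.3424, 0.2562], [0.4383, 0.2851], [0.4425, 0.2669], [0.344, 0.2366]] [0.3918 0.2612]
130 [[283.0, 273.0], [295.0, 273.0], [295.0, 296.0], [283.0, 296.0]] [[0.5481, 0.1106], [0.5574, 0.112], [0.5607, 0.0915], [0.5511, 0.0901]] [0.5543 0.101 ]
130 [[282.0, 264.0], [284.0, 174.0], [298.0, 174.0], [296.0, 264.0]] [[0.5464, 0.1183], [0.5373, 0.1889], [0.5473, 0.1902], [0.5573, 0.1197]] [
[... 1321 characters left out ...]
5494, 0.1072], [0.558, 0.1085], [0.5605, 0.0924], [0.5517, 0.0911]] [0.5549 0.0998]
180 [[137.0, 175.0], [161.0, 174.0], [165.0, 243.0], [141.0, 244.0]] [[0.4328, 0.1726], [0.4496, 0.1761], [0.4545, 0.1229], [0.4364, 0.119]] [0.4433 0.1476]
180 [[284.0, 174.0], [297.0, 174.0], [297.0, 236.0], [284.0, 236.0]] [[0.5373, 0.1887], [0.5465, 0.19], [0.5541, 0.1431], [0.5443, 0.1416]] [0.5455 0.1659]
180 [[312.0, 65.0], [315.0, -1.0], [342.0, 0.0], [339.0, 66.0]] [[0.5448, 0.2619], [0.5402, 0.2988], [0.5569, 0.3005], [0.5623, 0.2637]] [0.5511 0.2813]
180 [[-6.0, 25.0], [146.0, -3.0], [152.0, 29.0], [0.0, 58.0]] [[0.3426, 0.2556], [0.4371, 0.2849], [0.4412, 0.2677], [0.3442, 0.2371]] [0.3913 0.2613]
```

View pics/wrist2.png

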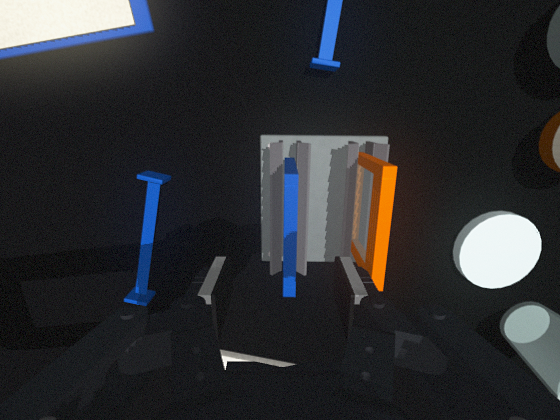

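The wrist view shows the blue top edge from (291,174) to (289,296), midway between the fingers at (213,280) and (350,280). Orange is clear of the right finger. Both views agree on the centre (0.549, 0.1405) and a yaw of 7.9°.

carry_out(moves=[{"x": -0.032,"y": 0.013,"z": 0,"ax": -0.008,"ay": -0.012,"az": 0.012},{"x": 0,"y": 0,"z": 0.08,"ax": 0,"ay": 0,"az": 0},{"x": 0,"y": 0,"z": 0.08,"ax": 0,"ay": 0,"az": 0},{"x": 0,"y": 0,"z": 0.08,"ax": 0,"ay": 0,"az": 0}])

```text
t: 4.03
tool_pos: [0.5513, 0.1376, 0.2907]
tcp_rot: [0.002, 0.659, 0.752, 0.002]
wrist_force: [-0.5, 0.6, -0.1]
opening: 0.0509
gripper_force: 0.0
```

carry_out(moves=[{"x": 0,"y": 0,"z": 0.08,"ax": 0,"ay": 0,"az": 0},{"x": 0,"y": 0,"z": 0.075,"ax": 0,"ay": 0,"az": 0},{"x": 0,"y": 0,"z": 0,"ax": 0,"ay": 0,"az": 0}])

```text
t: 4.28
tool_pos: [0.549, 0.1374, 0.2401]
tcp_rot: [-0.002, 0.659, 0.752, -0.002]
wrist_force: [-0.3, -0.3, -0.5]
opening: 0.0511
gripper_force: 0.0
```

```bash
python3 -c "
from workcell import r
from h import *
go(r.sense(),[.549,.1405,.243],7.9)"
```

```text
turn [-0.012  0.001 -0.011] shift after [ 0.0104  0.0013 -0.0096] shift now [ 0.0104  0.0012 -0.0096]
```

carry_out(moves=[{"x": 0.009,"y": 0.001,"z": -0.008,"ax": -0.006,"ay": 0,"az": -0.008},{"x": 0,"y": 0,"z": 0,"ax": 0,"ay": 0,"az": 0}])

```text
t: 4.45
tool_pos: [0.5512, 0.1419, 0.2478]
tcp_rot: [0.002, 0.657, 0.754, 0.003]
wrist_force: [-0.2, -0.6, -0.1]
opening: 0.0513
gripper_force: 0.0
```

carry_out(moves=[{"x": 0,"y": 0,"z": 0,"ax": 0,"ay": 0,"az": 0},{"x": 0,"y": 0,"z": 0,"ax": 0,"ay": 0,"az": 0},{"x": 0,"y": 0,"z": 0,"ax": 0,"ay": 0,"az": 0},{"x": 0,"y": 0,"z": 0,"ax": 0,"ay": 0,"az": 0},{"x": 0,"y": 0,"z": 0,"ax": 0,"ay": 0,"az": 0}], fingers=0, force=40)

```text
t: 4.87
tool_pos: [0.5498, 0.1429, 0.2475]
tcp_rot: [0.002, 0.656, 0.755, 0.002]
wrist_force: [-1.3, -0.9, 5.2]
opening: 0.0096
gripper_force: 40.2
```

carry_out(moves=[{"x": 0,"y": 0,"z": 0,"ax": 0,"ay": 0,"az": 0},{"x": 0,"y": 0,"z": 0,"ax": 0,"ay": 0,"az": 0}])

```text
t: 5.03
tool_pos: [0.5498, 0.1429, 0.2476]
tcp_rot: [0.002, 0.656, 0.755, 0.002]
wrist_force: [-1.5, -1.4, 5.7]
opening: 0.0098
gripper_force: 40.2
```

```bash
python3 -c "
from workcell import r
from h import *
s=r.sense();go(s,[.549,.1405,.243],7.9);print(s['tool_pos'],s['wrist_force'])"
```

```text
turn [ 0.01  -0.001  0.004] shift after [-0.0074 -0.0037  0.0154] shift now [-0.0074 -0.0038  0.0154]
[0.54979183 0.14286276 0.24761671] [-1.48100117 -1.38308235  5.70079219]
```

carry_out(moves=[{"x": 0,"y": 0,"z": -0.04,"ax": 0,"ay": 0,"az": 0},{"x": 0,"y": 0,"z": -0.07,"ax": 0,"ay": 0,"az": 0},{"x": 0,"y": 0,"z": -0.08,"ax": 0,"ay": 0,"az": 0},{"x": 0,"y": 0,"z": -0.08,"ax": 0,"ay": 0,"az": 0},{"x": 0,"y": 0,"z": -0.08,"ax": 0,"ay": 0,"az": 0}])

```text
t: 5.45
tool_pos: [0.549, 0.1428, 0.3524]
tcp_rot: [0.001, 0.656, 0.755, 0.002]
wrist_force: [0.9, 1.3, -0.8]
opening: 0.0091
gripper_force: 39.4
```

carry_out(moves=[{"x": 0,"y": 0,"z": -0.07,"ax": 0,"ay": 0,"az": 0},{"x": 0,"y": 0,"z": -0.03,"ax": 0,"ay": 0,"az": 0},{"x": 0,"y": 0,"z": 0,"ax": 0,"ay": 0,"az": 0}])

```text
t: 5.7
tool_pos: [0.5499, 0.1429, 0.384]
tcp_rot: [0.003, 0.656, 0.755, 0.004]
wrist_force: [0.6, -1.4, -1.7]
opening: 0.0093
gripper_force: 39.4
```

```bash
python3 - <<'E'
from workcell import r,viewer
from h import *
f=viewer.grab_frame("scene");cv2.imwrite("pics/lift.png",f["image"][...,::-1])
s=r.sense();go(s,[.618,-.1445,.36],-4.5);print(s['tool_pos'],s['wrist_force'],s['opening'])
E
```

```text
turn [ 0.013 -0.003  0.417] shift after [-0.9366  0.3034  0.0738] shift now [-0.9801  0.0929  0.0736]
[0.54929589 0.14274385 0.38214563] [-0.46472377 -0.47546109 -1.23862671] 0.00950208263797108
```

View pics/lift.png

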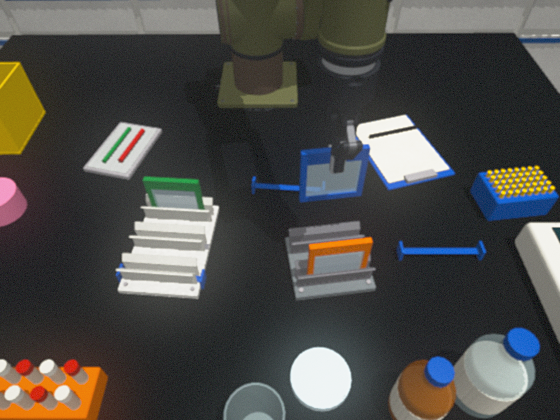

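The cassette hangs level in the grip at (334,172), and orange is still in the stand at (340,255). Next I turn it and carry it over.

carry_out(moves=[{"x": 0,"y": 0,"z": 0,"ax": 0.004,"ay": 0,"az": 0.14},{"x": 0,"y": 0,"z": 0,"ax": 0.004,"ay": 0,"az": 0.14},{"x": 0,"y": 0,"z": 0,"ax": 0.004,"ay": 0,"az": 0.137},{"x": -0.05,"y": 0.016,"z": 0,"ax": 0,"ay": 0,"az": 0},{"x": -0.09,"y": 0.029,"z": 0,"ax": 0,"ay": 0,"az": 0}])

```text
t: 6.17
tool_pos: [0.5583, 0.1013, 0.3789]
tcp_rot: [-0.003, 0.733, 0.68, -0.002]
wrist_force: [1.4, -0.9, -1.6]
opening: 0.0097
gripper_force: 39.4
```

carry_out(moves=[{"x": -0.11,"y": 0.036,"z": 0,"ax": 0,"ay": 0,"az": 0},{"x": -0.11,"y": 0.036,"z": 0,"ax": 0,"ay": 0,"az": 0},{"x": -0.11,"y": 0.036,"z": 0,"ax": 0,"ay": 0,"az": 0},{"x": -0.11,"y": 0.036,"z": 0,"ax": 0,"ay": 0,"az": 0},{"x": -0.11,"y": 0.036,"z": 0,"ax": 0,"ay": 0,"az": 0}])

```text
t: 6.58
tool_pos: [0.5998, -0.0705, 0.3785]
tcp_rot: [-0.003, 0.734, 0.679, -0.002]
wrist_force: [1.0, 0.0, -1.7]
opening: 0.0095
gripper_force: 39.4
```

carry_out(moves=[{"x": -0.11,"y": 0.036,"z": 0,"ax": 0,"ay": 0,"az": 0},{"x": -0.09,"y": 0.029,"z": 0,"ax": 0,"ay": 0,"az": 0},{"x": -0.047,"y": 0.014,"z": 0,"ax": 0,"ay": 0,"az": 0},{"x": 0,"y": 0,"z": 0,"ax": 0,"ay": 0,"az": 0},{"x": 0,"y": 0,"z": 0,"ax": 0,"ay": 0,"az": 0}])

```text
t: 7.0
tool_pos: [0.6176, -0.145, 0.3789]
tcp_rot: [-0.003, 0.735, 0.678, -0.001]
wrist_force: [0.1, 0.0, -1.8]
opening: 0.0093
gripper_force: 39.4
```

```bash
python3 - <<'E'
from workcell import r,viewer
from h import *
s=r.sense();go(s,[.618,-.1445,.32],-4.5);print(s['tool_pos'],s['wrist_force'],s['opening'])
E
```

```text
turn [-0.011 -0.005 -0.004] shift after [0.0018 0.0011 0.1963] shift now [0.0013 0.0022 0.1963]
[ 0.61761919 -0.14501577  0.37890442] [ 0.06086     0.02678835 -1.77027877] 0.00932425646356661
```

carry_out(moves=[{"x": 0.0015,"y": 0.001,"z": 0.05,"ax": -0.009,"ay": -0.004,"az": -0.004},{"x": 0,"y": 0,"z": 0.07,"ax": 0,"ay": 0,"az": 0},{"x": 0,"y": 0,"z": 0.07,"ax": 0,"ay": 0,"az": 0},{"x": 0,"y": 0,"z": 0.05,"ax": 0,"ay": 0,"az": 0},{"x": 0,"y": 0,"z": 0,"ax": 0,"ay": 0,"az": 0}])

```text
t: 7.42
tool_pos: [0.6164, -0.1418, 0.3047]
tcp_rot: [-0.003, 0.733, 0.68, -0.001]
wrist_force: [-0.9, 0.9, -1.2]
opening: 0.0093
gripper_force: 39.3
```

```bash
python3 - <<'E'
from workcell import r,viewer
from h import *
a=[]
for n,(x,y,k) in (("wrist",(180,80,3)),("scene",(90,160,3))):
    f=viewer.grab_frame(n);i=f["image"][y:y+180,x:x+133] if n=="scene" else f["image"][y:y+180,x:x+133]
    a.append(cv2.resize(i,None,fx=3,fy=3,interpolation=cv2.INTER_CUBIC))
cv2.imwrite("pics/over.png",np.hstack(a)[...,::-1])
s=r.sense();go(s,[.618,-.1445,.2476],-4.5);print(s['tool_pos'],s['wrist_force'],s['opening'])
E
```

```text
turn [ 0.    -0.     0.007] shift after [-0.006   0.0004  0.202 ] shift now [-0.006   0.0004  0.202 ]
[ 0.61800858 -0.14270827  0.30819579] [-0.22857048 -0.34787161 -0.52854076] 0.0092454163101367
```

View pics/over.png

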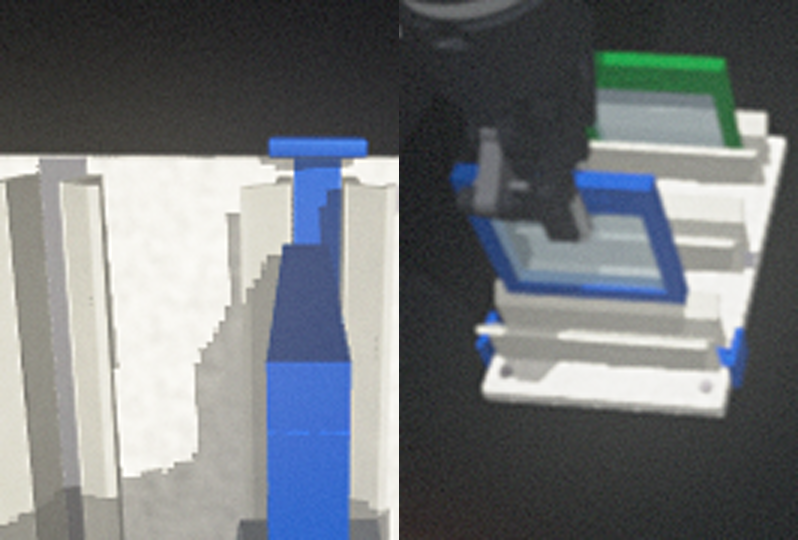

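The cassette's lower edge, left crop (282–336, 245), hangs over the blue strip (294–342), about 1.5 mm left of the slot's centre and parallel to it. I'll correct that and lower slowly.

carry_out(moves=[{"x": -0.003,"y": 0.0045,"z": 0.02,"ax": 0,"ay": 0,"az": 0},{"x": 0,"y": 0,"z": 0.03,"ax": 0,"ay": 0,"az": 0},{"x": 0,"y": 0,"z": 0.03,"ax": 0,"ay": 0,"az": 0},{"x": 0,"y": 0,"z": 0.03,"ax": 0,"ay": 0,"az": 0}])

```text
t: 7.85
tool_pos: [0.6194, -0.1454, 0.2768]
tcp_rot: [0.001, 0.734, 0.68, 0.0]
wrist_force: [-16.2, 3.3, 61.2]
opening: 0.0096
gripper_force: 48.8
```

carry_out(moves=[{"x": 0,"y": 0,"z": 0.015,"ax": 0,"ay": 0,"az": 0},{"x": 0,"y": 0,"z": 0.015,"ax": 0,"ay": 0,"az": 0},{"x": 0,"y": 0,"z": 0.01,"ax": 0,"ay": 0,"az": 0}])

```text
t: 8.1
tool_pos: [0.6191, -0.1455, 0.2741]
tcp_rot: [0.003, 0.734, 0.68, 0.001]
wrist_force: [-22.3, 5.8, 81.4]
opening: 0.0093
gripper_force: 54.8
```

```bash
python3 - <<'E'
from workcell import r,viewer
from h import *
s=r.sense();go(s,[.618,-.1445,.2476],-4.5);print(s['tool_pos'],s['wrist_force'],s['ft_torque'])
E
```

```text
turn [0.012 0.005 0.004] shift after [ 0.0031 -0.0039  0.0884] shift now [ 0.0033 -0.0045  0.0884]
[ 0.61910483 -0.14550594  0.27412573] [-22.31672077   5.78252977  81.43246443] [ 1.04665312  4.87140697 -0.15962458]
```

It caught on the flare: 81 N upward and −22 N in x, so the cassette sits too far in +x. I'll back up and re-measure.

carry_out(moves=[{"x": 0,"y": 0,"z": -0.04,"ax": 0,"ay": 0,"az": 0},{"x": 0,"y": 0,"z": -0.05,"ax": 0,"ay": 0,"az": 0},{"x": 0,"y": 0,"z": -0.05,"ax": 0,"ay": 0,"az": 0},{"x": 0,"y": 0,"z": 0,"ax": 0,"ay": 0,"az": 0},{"x": 0,"y": 0,"z": 0,"ax": 0,"ay": 0,"az": 0}])

```text
t: 8.52
tool_pos: [0.62, -0.1456, 0.3063]
tcp_rot: [0.002, 0.734, 0.679, 0.001]
wrist_force: [0.8, 0.0, -1.5]
opening: 0.0092
gripper_force: 39.6
```

```bash
python3 - <<'E'
from workcell import r,viewer
from h import *
import pickle
a=[];d={}
for n,(x,y) in (("wrist",(180,80)),("scene",(90,160)),("top",(340,110))):
    f=viewer.grab_frame(n);d[n]=f;i=f["image"][y:y+200,x:x+133]
    a.append(cv2.resize(i,None,fx=3,fy=3,interpolation=cv2.INTER_CUBIC)[:,:399])
pickle.dump(d,open("f3.pkl","wb"))
cv2.imwrite("pics/over2.png",np.hstack(a[:2])[...,::-1])
s=r.sense();go(s,[.618,-.1445,.2476],-4.5);print(s['tool_pos'],s['wrist_force'],s['opening'])
f=d["wrist"];h=cv2.cvtColor(f["image"],cv2.COLOR_RGB2HSV); m=cv2.inRange(h,(105,110,40),(130,255,255))
for v in list(range(124,262,6)):
    u=np.where(m[v,255:312])[0]+255
    if len(u):print(v,u.min(),u.max(),h[v,int(u.mean()),2],end="; ")
E
```

```text
turn [-0.     0.001  0.003] shift after [ 0.0024 -0.0044  0.1887] shift now [ 0.0025 -0.0043  0.1887]
[ 0.6192513  -0.1453154   0.30422238] [ 0.3960974  -0.49160436 -0.57318023] 0.009950769979347067
124 260 292 209; 130 269 283 208; 136 269 283 214; 142 269 283 212; 148 269 283 210; 154 269 283 213; 160 269 283 210; 166 269 288 131; 172 270 290 126; 178 270 291 125; 184 270 292 126; 190 270 294 127; 196 270 295 125; 202 269 296 171; 208 268 296 203; 214 269 296 204; 220 269 296 200; 226 269 296 212; 232 269 296 197; 238 269 296 201; 244 269 296 202; 250 269 296 200; 256 269 296 202;
```

View pics/over2.png

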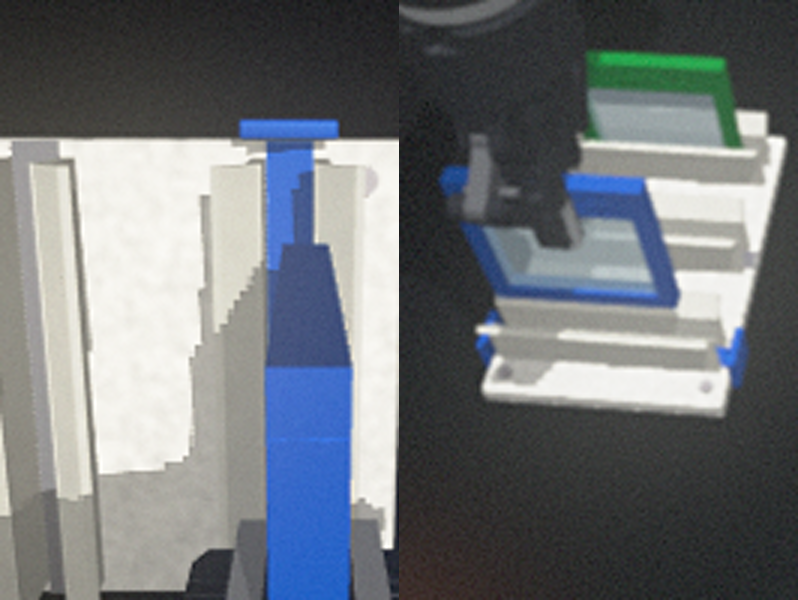

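```bash
cat >> h.py <<'E'
def rel(f,s,zoff=.2356):
    "cassette lower far corner line vs slot throat, world x at same y"
    zb=s["tool_pos"][2]-zoff
    h=cv2.cvtColor(f["image"],cv2.COLOR_RGB2HSV); m=cv2.inRange(h,(105,110,40),(130,255,255))
    dark=(m>0)&(h[...,2]<165)&(h[...,2]>110)
    S=[]
    rows=[v for v in range(100,230)]
    first=None
    for v in rows:
        u=np.where(dark[v,240:330])[0]+240
        if len(u)>12: first=v;U=(u.min(),u.max()+1);break
    for v in range(first-30,first-3):
        u=np.where(m[v,240:330])[0]+240
        if 5<len(u)<22: a=ray(f,(u.min(),v),.042);b=ray(f,(u.max()+1,v),.042);S.append([v,*((a+b)/2)[:2],b[0]-a[0]])
    S=np.array(S);k=np.polyfit(S[:,2],S[:,1],1);
    a,b=ray(f,(U[0],first),zb),ray(f,(U[1],first),zb);c=(a+b)/2
    print("edge row",first,U,"cass",c.round(4),"w",(b-a)[0].round(4),"throat w",np.median(S[:,3]).round(4),"yaw",-np.degrees(np.arctan(k[0])).round(1),
      "slot x there",(np.median(S[:,1])+.079*(c[1]-np.median(S[:,2]))).round(4))
E
python3 - <<'E'
from workcell import r,viewer
from h import *
import pickle
s=r.sense();rel(pickle.load(open("f3.pkl","rb"))["wrist"],s)
f=viewer.grab_frame("wrist");rel(f,r.sense());f=viewer.grab_frame("wrist");rel(f,r.sense());print(f["cx"],f["t"])
E
```

```text
Traceback (most recent call last):
  File "h.py", line 35, in rel
    S=np.array(S);k=np.polyfit(S[:,2],S[:,1],1);
                               ~^^^^^
IndexError: too many indices for array: array is 1-dimensional, but 2 were indexed
```

```bash
python3 - <<'E'
from workcell import r,viewer
from h import *
import pickle
f=viewer.grab_frame("wrist");s=r.sense();pickle.dump(f,open("w4.pkl","wb"))
h=cv2.cvtColor(f["image"],cv2.COLOR_RGB2HSV); m=cv2.inRange(h,(105,110,40),(130,255,255))
for v in range(128,205,4):
    u=np.where(m[v,240:330])[0]+240; print(v,u.min(),u.max()+1,h[v,(u.min()+2,u.max()-2),2])
zb=s["tool_pos"][2]-.2356
S=(ray(f,(269,145),.042)+ray(f,(284,145),.042))/2; w=(ray(f,(284,145),.042)-ray(f,(269,145),.042))[0]
a,b=ray(f,(274.3,162),zb),ray(f,(289.2,162),zb)
print(S,w,a,b,s["tool_pos"],"slot x at cass end",S[0]+.079*(a[1]-S[1]),"cass x",(a+b)[0]/2)
go(s,[.618,-.1445,.2476],-4.5)
E
```

```text
128 272 287 [146 143]
132 272 287 [219 213]
136 272 287 [213 215]
140 272 287 [213 139]
144 272 287 [210 141]
148 272 287 [211 141]
152 272 287 [212 140]
156 272 286 [209 145]
160 272 287 [210 144]
164 272 289 [119 125]
168 272 290 [124 125]
172 272 291 [131 123]
176 272 291 [128 122]
180 272 292 [125 125]
184 275 293 [129 121]
188 277 294 [128 124]
192 270 295 [126 128]
196 270 295 [129 124]
200 269 296 [126 106]
204 268 297 [207 204]
[ 0.61875342 -0.08957096  0.042     ] 0.011010574579155663 [ 0.61705805 -0.09815298  0.06859272] [ 0.62689591 -0.09892035  0.06859272] [ 0.61930796 -0.14530522  0.30419272] slot x at cass end 0.6180754380756414 cass x 0.6219769800679107
turn [-0.     0.001  0.003] shift after [ 0.0023 -0.0046  0.1886] shift now [ 0.0024 -0.0045  0.1886]
```

```bash
python3 - <<'E'
from workcell import r,viewer
from h import *
for i in range(8):
    f=viewer.grab_frame("wrist");s=r.sense()
    h=cv2.cvtColor(f["image"],cv2.COLOR_RGB2HSV); m=cv2.inRange(h,(105,110,40),(130,255,255))
    u=np.where(m[140,240:330])[0]+240;t=np.where(m[215,240:330])[0]+240
    S=(ray(f,(u.min(),140),.042)+ray(f,(u.max()+1,140),.042))/2
    print(round(s["t"],2),u.min(),u.max(),t.min(),t.max(),S[:2].round(4),s["tool_pos"].round(4),s["tcp_rot"].round(4),(-np.array(f["R"]).T@f["t"]).round(4),s["qd"].round(3))
E
```

```text
8.77 272 286 269 296 [ 0.6212 -0.0861] [ 0.6194 -0.1453  0.3043] [ 1.000e-04  7.337e-01  6.795e-01 -2.000e-04] [ 0.6247 -0.0694  0.2734] [ 0.003 -0.003 -0.005  0.001  0.003  0.001]
8.82 272 286 269 296 [ 0.6214 -0.0862] [ 0.6195 -0.1454  0.3045] [ 2.000e-04  7.337e-01  6.795e-01 -1.000e-04] [ 0.6248 -0.0694  0.2735] [ 0.002 -0.001 -0.007 -0.001  0.     0.   ]
8.87 271 285 269 296 [ 0.6208 -0.0862] [ 0.6196 -0.1454  0.3047] [5.000e-04 7.337e-01 6.795e-01 0.000e+00] [ 0.6249 -0.0694  0.2737] [ 0.001 -0.006 -0.006  0.002  0.001  0.   ]
8.92 271 285 269 296 [ 0.621  -0.0863] [ 0.6197 -0.1454  0.3049] [6.000e-04 7.337e-01 6.795e-01 1.000e-04] [ 0.625  -0.0695  0.2739] [-0.    -0.004 -0.006  0.001  0.002  0.002]
8.97 271 285 269 296 [ 0.6212 -0.0863] [ 0.6197 -0.1454  0.3052] [8.000e-04 7.337e-01 6.795e-01 2.000e-04] [ 0.6251 -0.0695  0.2741] [-0.    -0.006 -0.003  0.     0.002  0.   ]
9.02 271 285 269 296 [ 0.6214 -0.0864] [ 0.6198 -0.1454  0.3054] [1.000e-03 7.337e-01 6.795e-01 3.000e-04] [ 0.6252 -0.0695  0.2744] [ 0.001 -0.003 -0.004 -0.001 -0.    -0.001]
9.07 271 285 269 296 [ 0.6215 -0.0864] [ 0.6198 -0.1454  0.3055] [1.100e-03 7.337e-01 6.795e-01 3.000e-04] [ 0.6252 -0.0695  0.2745] [-0.    -0.003 -0.003  0.     0.    -0.   ]
9.12 270 284 269 296 [ 0.6209 -0.0864] [ 0.6198 -0.1454  0.3057] [1.200e-03 7.337e-01 6.795e-01 4.000e-04] [ 0.6253 -0.0695  0.2747] [ 0.001 -0.004 -0.002 -0.    -0.    -0.001]
```

The arm sways slowly by about 1 mm. Averaged over the frames, the cassette sits roughly 2 mm too far in +x. I'll shift back, let it settle and re-check.

carry_out(moves=[{"x": 0,"y": -0.006,"z": 0.02,"ax": 0,"ay": 0,"az": 0},{"x": 0,"y": 0,"z": 0,"ax": 0,"ay": 0,"az": 0},{"x": 0,"y": 0,"z": 0,"ax": 0,"ay": 0,"az": 0},{"x": 0,"y": 0,"z": 0,"ax": 0,"ay": 0,"az": 0},{"x": 0,"y": 0,"z": 0,"ax": 0,"ay": 0,"az": 0}])

```text
t: 9.53
tool_pos: [0.618, -0.1453, 0.2999]
tcp_rot: [0.001, 0.734, 0.679, 0.001]
wrist_force: [-0.9, -0.6, -0.4]
opening: 0.0093
gripper_force: 39.6
```

```bash
cat >> h.py <<'E'
def chk(n=3):
    from workcell import r,viewer
    for i in range(n):
        f=viewer.grab_frame("wrist");s=r.sense()
        h=cv2.cvtColor(f["image"],cv2.COLOR_RGB2HSV); m=cv2.inRange(h,(105,110,40),(130,255,255))
        D=(m>0)&(h[...,2]<165); zb=s["tool_pos"][2]-.2356; cen=ray(f,(283,162),zb)
        u=np.where(m[140,240:330])[0]+240
        S=(ray(f,(u.min(),140),.012)+ray(f,(u.max()+1,140),.012))/2
        c=(ray(f,(274.3,162),zb)+ray(f,(289.2,162),zb))/2
        print("cass-slot mm",1e3*(c[0]-S[0]-.079*(c[1]-S[1])).round(4),u.min(),u.max(),np.where(m[172,240:330])[0][[0,-1]]+240,s["tool_pos"].round(4),s["wrist_force"].round(1))
    go(s,[.618,-.1445,.2476],-4.5)
E
python3 -c "
from h import *
chk()"
```

```text
cass-slot mm 1.4 272 287 [278 290] [ 0.6181 -0.1453  0.3   ] [ 0.7  0.4 -0.8]
cass-slot mm 1.8 272 286 [273 290] [ 0.6181 -0.1453  0.3   ] [ 0.6 -0.  -0.5]
cass-slot mm 1.8 272 286 [273 290] [ 0.6181 -0.1453  0.3   ] [ 1.1  0.4 -0.9]
turn [0.006 0.002 0.004] shift after [ 0.0027 -0.0005  0.1748] shift now [ 0.0029 -0.001   0.1748]
```

carry_out(moves=[{"x": 0,"y": -0.003,"z": 0.015,"ax": 0.005,"ay": 0.001,"az": 0.003},{"x": 0,"y": 0,"z": 0.015,"ax": 0,"ay": 0,"az": 0},{"x": 0,"y": 0,"z": 0.015,"ax": 0,"ay": 0,"az": 0},{"x": 0,"y": 0,"z": 0.01,"ax": 0,"ay": 0,"az": 0},{"x": 0,"y": 0,"z": 0,"ax": 0,"ay": 0,"az": 0}])

```text
t: 10.1
tool_pos: [0.6167, -0.1451, 0.2821]
tcp_rot: [-0.001, 0.734, 0.679, -0.001]
wrist_force: [-0.2, -0.4, -0.2]
opening: 0.0094
gripper_force: 39.6
```

```bash
python3 -c "
from h import *
chk(2)"
```

```text
cass-slot mm -0.8 275 290 [273 288] [ 0.6169 -0.1452  0.2825] [ 0.7 -0.2 -1.3]
cass-slot mm -0.5 274 290 [273 290] [ 0.617  -0.1452  0.2829] [-0.  -0.3 -1. ]
turn [-0.002  0.001  0.   ] shift after [0.0027 0.003  0.1178] shift now [0.0027 0.0031 0.1178]
```

carry_out(moves=[{"x": 0,"y": 0.001,"z": 0.01,"ax": 0,"ay": 0,"az": 0},{"x": 0,"y": 0,"z": 0.01,"ax": 0,"ay": 0,"az": 0},{"x": 0,"y": 0,"z": 0.01,"ax": 0,"ay": 0,"az": 0}])

```text
t: 10.45
tool_pos: [0.6175, -0.1453, 0.2743]
tcp_rot: [0.0, 0.734, 0.679, -0.0]
wrist_force: [-0.9, 0.4, -1.4]
opening: 0.0097
gripper_force: 39.6
```

carry_out(moves=[{"x": 0,"y": 0,"z": 0.01,"ax": 0,"ay": 0,"az": 0},{"x": 0,"y": 0,"z": 0.01,"ax": 0,"ay": 0,"az": 0},{"x": 0,"y": 0,"z": 0.01,"ax": 0,"ay": 0,"az": 0}])

```text
t: 10.7
tool_pos: [0.6174, -0.1453, 0.265]
tcp_rot: [0.0, 0.734, 0.679, -0.0]
wrist_force: [-0.4, 0.1, -0.7]
opening: 0.0094
gripper_force: 39.6
```

carry_out(moves=[{"x": 0,"y": 0,"z": 0.01,"ax": 0,"ay": 0,"az": 0},{"x": 0,"y": 0,"z": 0.01,"ax": 0,"ay": 0,"az": 0},{"x": 0,"y": 0,"z": 0.01,"ax": 0,"ay": 0,"az": 0}])

```text
t: 10.95
tool_pos: [0.6174, -0.1453, 0.256]
tcp_rot: [0.0, 0.734, 0.679, -0.0]
wrist_force: [0.0, 0.1, -0.3]
opening: 0.0094
gripper_force: 39.6
```

carry_out(moves=[{"x": 0,"y": 0,"z": 0.007,"ax": 0,"ay": 0,"az": 0},{"x": 0,"y": 0,"z": 0.007,"ax": 0,"ay": 0,"az": 0},{"x": 0,"y": 0,"z": 0.005,"ax": 0,"ay": 0,"az": 0}])

```text
t: 11.2
tool_pos: [0.6174, -0.1453, 0.2504]
tcp_rot: [0.0, 0.734, 0.679, -0.0]
wrist_force: [0.0, 0.8, -1.3]
opening: 0.0096
gripper_force: 39.6
```

carry_out(moves=[{"x": 0,"y": 0,"z": 0.004,"ax": 0,"ay": 0,"az": 0},{"x": 0,"y": 0,"z": 0.004,"ax": 0,"ay": 0,"az": 0},{"x": 0,"y": 0,"z": 0,"ax": 0,"ay": 0,"az": 0}])

```text
t: 11.45
tool_pos: [0.6174, -0.1453, 0.2481]
tcp_rot: [0.0, 0.734, 0.679, -0.0]
wrist_force: [0.3, 0.5, -0.6]
opening: 0.0093
gripper_force: 39.6
```

carry_out(moves=[{"x": 0,"y": 0,"z": 0.003,"ax": 0,"ay": 0,"az": 0},{"x": 0,"y": 0,"z": 0.003,"ax": 0,"ay": 0,"az": 0},{"x": 0,"y": 0,"z": 0,"ax": 0,"ay": 0,"az": 0}])

```text
t: 11.7
tool_pos: [0.6174, -0.1453, 0.2464]
tcp_rot: [0.0, 0.734, 0.679, -0.0]
wrist_force: [0.2, -0.1, -0.8]
opening: 0.0095
gripper_force: 39.6
```

carry_out(moves=[{"x": 0,"y": 0,"z": 0.003,"ax": 0,"ay": 0,"az": 0},{"x": 0,"y": 0,"z": 0.003,"ax": 0,"ay": 0,"az": 0},{"x": 0,"y": 0,"z": 0,"ax": 0,"ay": 0,"az": 0}])

```text
t: 11.95
tool_pos: [0.6175, -0.1453, 0.2449]
tcp_rot: [0.0, 0.734, 0.679, -0.0]
wrist_force: [-0.3, -0.1, 0.0]
opening: 0.0094
gripper_force: 39.8
```

carry_out(moves=[{"x": 0,"y": 0,"z": 0.003,"ax": 0,"ay": 0,"az": 0},{"x": 0,"y": 0,"z": 0,"ax": 0,"ay": 0,"az": 0}])

```text
t: 12.12
tool_pos: [0.6175, -0.1452, 0.2448]
tcp_rot: [0.0, 0.734, 0.679, -0.0]
wrist_force: [-1.6, 1.3, 5.9]
opening: 0.0094
gripper_force: 40.6
```

Floor contact at 6 N. Releasing and withdrawing.

carry_out(moves=[{"x": 0,"y": 0,"z": 0,"ax": 0,"ay": 0,"az": 0},{"x": 0,"y": 0,"z": 0,"ax": 0,"ay": 0,"az": 0},{"x": 0,"y": 0,"z": 0,"ax": 0,"ay": 0,"az": 0},{"x": 0,"y": 0,"z": 0,"ax": 0,"ay": 0,"az": 0},{"x": 0,"y": 0,"z": 0,"ax": 0,"ay": 0,"az": 0}], fingers=0.5)

```text
t: 12.53
tool_pos: [0.6174, -0.1453, 0.2436]
tcp_rot: [0.0, 0.734, 0.679, -0.0]
wrist_force: [0.5, 0.0, -0.3]
opening: 0.0432
gripper_force: 0.0
```

carry_out(moves=[{"x": 0,"y": 0,"z": -0.04,"ax": 0,"ay": 0,"az": 0},{"x": 0,"y": 0,"z": -0.07,"ax": 0,"ay": 0,"az": 0},{"x": 0,"y": 0,"z": -0.1,"ax": 0,"ay": 0,"az": 0},{"x": 0,"y": 0,"z": -0.1,"ax": 0,"ay": 0,"az": 0},{"x": 0,"y": 0,"z": -0.1,"ax": 0,"ay": 0,"az": 0}])

```text
t: 12.95
tool_pos: [0.6172, -0.1452, 0.3687]
tcp_rot: [0.0, 0.734, 0.679, -0.0]
wrist_force: [0.3, 0.1, -0.5]
opening: 0.0427
gripper_force: 0.0
```

carry_out(moves=[{"x": 0,"y": -0.1,"z": -0.05,"ax": 0,"ay": 0,"az": 0},{"x": 0,"y": -0.13,"z": 0,"ax": 0,"ay": 0,"az": 0},{"x": 0,"y": -0.13,"z": 0,"ax": 0,"ay": 0,"az": 0},{"x": 0,"y": -0.1,"z": 0,"ax": 0,"ay": 0,"az": 0},{"x": 0,"y": 0,"z": 0,"ax": 0,"ay": 0,"az": 0}])

```text
t: 13.37
tool_pos: [0.4734, -0.1329, 0.3821]
tcp_rot: [-0.003, 0.734, 0.679, -0.002]
wrist_force: [-0.6, 0.8, -0.5]
opening: 0.0426
gripper_force: 0.0
```

```bash
python3 - <<'E'
from workcell import r,viewer
from h import *
a=[]
for n,(x,y) in (("scene",(90,150)),("top",(330,110))):
    f=viewer.grab_frame(n);a.append(cv2.resize(f["image"][y:y+170,x:x+133],None,fx=3,fy=3,interpolation=cv2.INTER_CUBIC))
    if n=="scene": a[0]=a[0]; 
    for v in (60,150):
      for c in blobs(f,105,130,amin=100,v=v,roi=(x,y,x+133,y+170)):
        b=cv2.boxPoints(cv2.minAreaRect(c));w=np.array([ray(f,p,.112) for p in b])[:,:2];print(n,v,b.round(1).tolist(),w.round(4).tolist(),w.mean(0).round(4))
cv2.imwrite("pics/final.png",np.hstack(a)[...,::-1]);s=r.sense();print(s["tool_pos"],s["opening"])
E
```

```text
scene 60 [[114.19999694824219, 266.0], [116.19999694824219, 237.5], [188.89999389648438, 242.60000610351562], [186.89999389648438, 271.1000061035156]] [[0.661, -0.19], [0.607, -0.2008], [0.6172, -0.0832], [0.6701, -0.0786]] [ 0.6388 -0.1381]
scene 150 [[116.80000305175781, 244.1999969482422], [117.19999694824219, 238.5], [179.3000030517578, 242.60000610351562], [178.89999389648438, 248.3000030517578]] [[0.6203, -0.1965], [0.609, -0.1988], [0.6173, -0.0984], [0.6283, -0.0972]] [ 0.6187 -0.1477]
top 60 [[350.0, 150.0], [433.0, 150.0], [433.0, 174.0], [350.0, 174.0]] [[0.6278, -0.0532], [0.6281, -0.2001], [0.5846, -0.1978], [0.5843, -0.0522]] [ 0.6062 -0.1258]
top 150 [[374.70001220703125, 155.6999969482422], [375.1000061035156, 150.5], [431.29998779296875, 155.0], [430.8999938964844, 160.1999969482422]] [[0.6175, -0.0966], [0.6269, -0.0976], [0.6189, -0.1967], [0.6096, -0.1954]] [ 0.6182 -0.1466]
[ 0.47877054 -0.13425187  0.38299294] 0.0425397434880477
```

View pics/final.png

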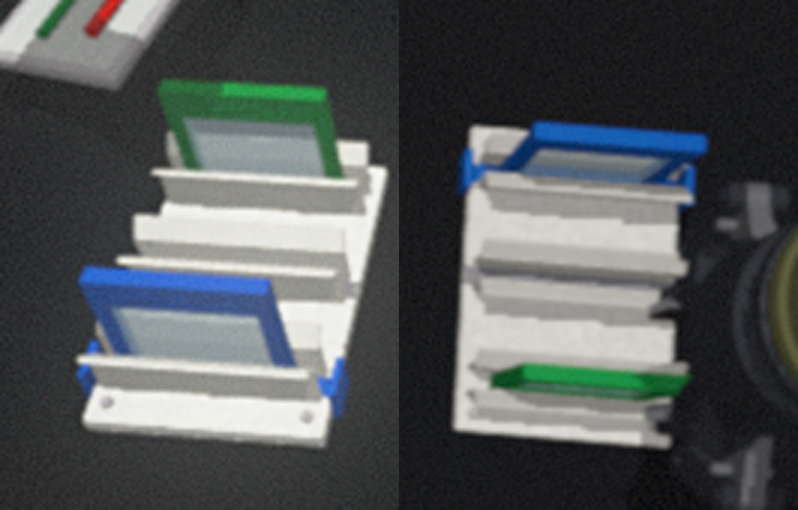

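The cassette stands in the blue-marked slot: scene crop (190,315), top crop (615,150). At a top height of 112 mm the two views agree to about 1 mm on (0.618, −0.147), so it is fully seated. It lies within the rack's ends, green has not moved, and the arm is clear.

```bash
python3 -c "
from workcell import r
print(r.close_job())"
```

```text
the job is handed in; nothing more can be done
None
```

The blue cassette stands fully seated in the blue-marked slot, set down at about 6 N, and the job is handed in; on the first try it caught on the slot's flare at 81 N wrist force, so I backed off and re-aligned.

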